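# Seat a control card in its rack with the two levers

### The job

The router's control card is parked in the small wooden stand. Take it out, slide it down the two guides of the card rack until it rests on the sprung contacts and let go of it; then swing the rack's two levers inward over the card, so that both ends are pressed fully home and stay there. Feel for the stop and do not force anything - the seats are easily crushed - and leave the other things on the bench where they are.

Things in the scene. Friction and masses are not known exactly. Their poses are not given: they have to be found in the camera images.
- card_grip (a point): The card: upright dark circuit board 110 wide (its y), 6 thick (its x), 86 high over all, about 150 g, with a plain aluminium bar along its top edge, 112 long (y), 14 thick (x), 12 high. This point: middle of the bar, 80 above the card's lower edge. Grip the bar across its 14 mm thickness, fingers down. The card starts in the stand and fits the rack either way round.
- card_foot (a point): Middle of the card's lower edge; z points up along the card, y along its width.
- stand: Fixed wooden stand 70 (x) x 150 (y) mm, origin at the centre of its underside. Base 12 high; grooved blocks at its ends reach up to 34. The card's lower edge stands on the base, 12 mm up, with 1.5 mm play on each face, and comes out straight upward.
- rack: Fixed aluminium card rack, base 80 (x) x 180 (y) mm, origin at the centre of its underside, z up, y along the card. Two black upright guides, open between them, with facing grooves in the plane x = 0; outside each, a lever between bearing cheeks 116 high. The card slides straight down until it rests on two sprung contact blocks near its ends (y = +41 and -41), its lower edge 23 mm up.
- guide_mouth (a point): Point midway between the two guides at their top, 72 mm above the rack's underside (flared mouths go on to 81). Grooves are 9 mm wide (card 6); their floors lie 58.5 mm to either side of this point (card 3.5 mm play at each end).
- lever_left_hinge (a point): Hinge axis (along x) of the lever at the rack's +y side: y = +69, z = 108 mm on the rack. The hinge is stiff (0.24 N m, damped): the lever stays where it is left. Pushed level 32 mm above the hinge it takes 3 to 7 N to move freely (up to 15 at first by rubbing), 8 to 12 N near home; at the stop the force climbs steadily. Stop at 13 to 15 N; more than about 18 N crushes the seat pad.
- lever_right_hinge (a point): The same for the lever at the rack's -y side (y = -69).
- lever_left (a joint): Left lever's angle, rad: 0 wide open (arm leaning outward 0.55 from upright), grows as the arm swings up and over inward (upright at 0.55), limit 1.8. A nose on its hub, 17 mm from the hinge, comes down on the end of the card's bar and pushes that end down. It meets the bar at about 0.9; that end is home at about 1.1 to 1.6, depending on the shims.
- lever_right (a joint): The same for the right lever (-y side, mirror image).
- lever_left_tip (a point): Rounded end of the left lever's arm (5 mm radius, 18 mm wide along x), 70 mm from the hinge. It can be pushed inward from its outer side with closed fingers; going up with it at first, as it swings to upright, saves rubbing. Fully home it is as low as 35 mm above the hinge.
- lever_right_tip (a point): The same on the right lever.
- seat_left (a joint): Seat pad under the card's end at the rack's +y side (y = 49): how far it is pressed, m: 0 until the card's lower edge reaches it, 0.002 at its firm stop (that end fully home). Its height is shimmed, not known, and has to be felt: home is 4 to 11 mm below where the card rests on the contact blocks, the same at both ends. Contact springs push 2 to 4.5 N at each end, the pad 1 to 3 N.
- seat_right (a joint): The same at the -y side.
- sanding_block: Bystander: dark sanding block lying flat, 68 x 110 x 30 mm.
- cup_hinge: Bystander: metal cup hinge, 80 x 52 x 21 mm.
- screwdriver: Bystander: screwdriver lying at the front of the bench, 212 mm long, 31 thick.
- pencil: Bystander: pencil lying at the front, 136 mm long, 7 thick.
- offcut: Bystander: flat wood offcut 62 x 110 x 18 mm.

How it is judged (in metres and radians):
On the way, in this order (a step that is already met when the one before it is completed fails the run):
1. the card has been slid down both guides, rests there and has been let go, the levers still open (x of card_foot in the frame of rack between -0.005 and 0.005 m and y of card_foot in the frame of rack between -0.006 and 0.006 m and angle between card_foot's own z axis and vertical below 0.08 rad and z of card_foot in the frame of rack below 0.028 m and contact force between the fingers and card below 0.1 N and linear speed of card below 0.02 m/s and value of joint each of lever_left, lever_right below 0.5 rad), for 0.2 s.
2. one lever has been swung over and has pressed its end of the card home (((value of joint lever_left above 1 rad and value of joint seat_left above 0.001 m) or (value of joint lever_right above 1 rad and value of joint seat_right above 0.001 m))), for 0.2 s.
At the end, for the whole second after the job is handed in: The card stands at rest in both guides (lower edge within 5 mm of the groove plane and 6 mm of the middle, tilt under 0.08 rad), both levers are swung over it (more than 1.0 rad) and hold both seat pads pressed more than 1 mm of their 2 mm (x of card_foot in the frame of rack between -0.005 and 0.005 m and y of card_foot in the frame of rack between -0.006 and 0.006 m and angle between card_foot's own z axis and vertical below 0.08 rad and value of joint each of lever_left, lever_right above 1 rad and value of joint each of seat_left, seat_right above 0.001 m and linear speed of card below 0.01 m/s and velocity of joint each of lever_left, lever_right below 0.1 rad/s); the robot touches nothing.
It fails at once if a seat pad is crushed (card pressed on it with more than 35 N) (contact force between card and seat_left above 35 N or contact force between card and seat_right above 35 N).
It fails at once if a lever is forced (more than 30 N) (contact force between the fingers and lever_left above 30 N or contact force between the fingers and lever_right above 30 N).
It fails at once if the card is rammed into the rack with more than 85 N (contact force between card and rack above 85 N).
It fails at once if a bystander is shifted by more than 25 mm (distance of any of sanding_block, cup_hinge, screwdriver, pencil, offcut from where it was at the start of the episode above 0.025 m).
It also fails if it takes over 72 s, if anything falls off the work surface, if the arm or the gripper's body presses on something with over 40 N, if the wrist force passes 120 N, or if a joint passes its speed limit or range.

### The arm

A 6-joint arm with a two-finger parallel gripper is mounted at the origin on a cart in front of the work surface, level with it; the furniture and walls round the work are solid. World frame = base frame: x ahead of the robot, y to its left, z up, the work surface at z = 0. Lengths are in mm, angles in rad, forces in N, time in s.
With the tool pointing down it reaches from about 375 to 900 mm from the base axis. Payload 3.1 kg.
Tool frame: the origin (TCP) lies at the very end of the fingers, on their centre line; the grasp point (between the pads) lies 19 mm behind it; z points along the fingers, y is the line along which they close (so a half turn about z gives the same grasp; the last joint's range is limited). The gripper opens to 87 mm and grips with 3 to 60 N. Pads are 19 mm wide; open, the fingers measure 117 mm over their backs; the gripper's body (75 mm by 190 mm) begins 51 mm behind the grasp point.
Start: joints at [1.101, 0.527, 1.433, -0, 1.181, -0.178], TCP at [179.158, 598.748, 222.548] pointing down, gripper open.
Joint ranges: [-3.08, 3.08], [-0.75, 2.2], [0.22, 2.44], [-1.43, 4.57], [0, 2.65], [-2.85, 2.85]. Speed limits (rad/s): [2.79, 2.79, 3.14, 3.14, 3.14, 3.14].

### API

Orientations are given as a rotation vector (axis times angle).
In Python, from bench import robot gives the robot as it stands.
- The arm moves only by the tool jog_arm, never from a script. Its argument "moves" is a list of rows, each an object with "angular": the turn, a rotation vector about the world's x, y, z in rad, a list of three; "translation": the shift along the world's x, y, z in mm, a list of three; "claw": the closure, from -1 (fully open) to 1 (shut), so that 0 is half open. A call has 1 to 5 rows; each row is the pose to reach, as a shift and turn from the pose commanded when the call began; what a row does not reach only later rows make up. A row lasts 1/12 s, in which the tool goes at most 41.7 mm and 7.16 degrees, less where a joint would pass 70% of its speed; a pose out of reach is approached as far as the arm can. A call with a gripper value outside its range is refused whole. The fingers move at their own pace and stop on an object; "grip_force" is the grip in N (left out, the last holds). Time passes only in rows, so rows that repeat a pose let the fingers close. It gives the time, the measured TCP pose, the force, the opening and the grip force at its end, in the units of the state.
- robot.get_state(): the state, without advancing time (a new reading comes with each control period).
- robot.capture(name): name is "side" or "top" or "wrist"; returns a dict with "img" (400x640x3 uint8, red, green, blue), "depth" (400x640 float32, mm along the optical axis (not along the pixel's ray), 0 where there is no reading), "K" (3x3 intrinsics, pixels), "distortion" ([k1, k2, p1, p2, k3] as OpenCV has them; the pictures are not rectified), "T" (4x4, takes a point from camera to world coordinates); the wrist camera has in their place "tool_from_camera" (4x4, takes a point from camera to tool coordinates, whose origin is the TCP and whose axes are the flange's). Camera axes: x right, y up, looking along -z (the intrinsics and any distortion apply to the point x, -y, -z); pixel columns grow to the right and rows downward; lengths in mm; the calibration is good to about 2 mm. A picture is of the moment at which its call begins: read the wrist's pose just before it.
- robot.sign_off(): hands the job in; it is judged then, once.
Trained networks look in a picture, given as the dict that the camera call returned (one of the last four; its "shot" number tells which), for a name from the list of things; names that differ only in an ending like _2 or _b are one class to them, and where a whole thing is asked for, a point or a joint stands for the part that bears it (a point fixed in the world has none). Each returns a list of dicts, best first, with "confidence" (0 to 1); they miss things now and then, are a little off and sometimes report something else, mostly with a low value. They report only what shows in the picture. A call takes as long as a camera call.
- robot.silhouettes(query, picture): "mask" (400x640 bool, what is visible of it) and "bbox" ([left, top, width, height] in pixels, round what is visible of it).
The state is a dict: "t": time; "joints": joint angles; "joint_velocities": joint speeds; "tau": joint torques, N m; "tcp_pos": TCP position; "tcp_rot": TCP orientation; "contact_force": force on the tool from outside, world axes, zero at the start; "moment": the same for the moment, N m; "gripper_width": opening from 0.0 (shut) to 1.0 (fully open); "grip_force": force on a finger pad.
Only numpy, scipy, OpenCV 4.12 (cv2) and the standard library are available. Lean on these libraries where they do the work, as an engineer would, in place of code of your own. Each camera call takes 0.05 s, during which the arm holds its last target. There are 200 camera calls.

## Working session

There is one attempt and no reset: what is moved stays moved. The work goes in short steps, Python scripts to look and compute and a tool call to move; the robot and the scene stay as the last step left them, time stands still between calls to the robot, and variables do not carry over. Pictures are saved under pics/ and viewed, at most 10 in all, crops included, and the job is handed in when it is done.

Besides the shell and the picture viewer there is one more tool, called as name([rows], argument=value, ...), one row to a line, values as JSON. jog_arm: Moves the arm, as the interface text tells. Its arguments: {"type":"object","properties":{"moves":{"type":"array"},"grip_force":{"type":"number"}},"required":["moves"]}

```bash
ls; mkdir -p pics
cat > h.py <<'E'
import numpy as np, cv2
from bench import robot
def cap(n):
    s=robot.get_state(); c=robot.capture(n)
    if n=='wrist':
        T=np.eye(4); T[:3,:3]=cv2.Rodrigues(np.array(s['tcp_rot'],float))[0]; T[:3,3]=s['tcp_pos']
        c['T']=T@np.array(c['tool_from_camera'])
    return c
def pts(c,mask=None):
    d=c['depth']; m=(d>0) if mask is None else (mask&(d>0))
    v,u=np.nonzero(m)
    p=cv2.undistortPoints(np.stack([u,v],1).astype(np.float64)[:,None],np.array(c['K'],float),np.array(c['distortion'],float))[:,0]
    z=d[v,u]; P=np.stack([p[:,0]*z,-p[:,1]*z,-z,np.ones_like(z)],1)
    return (P@np.array(c['T']).T)[:,:3],u,v
def save(c,f): cv2.imwrite('pics/'+f,cv2.cvtColor(c['img'],cv2.COLOR_RGB2BGR))
E
python3 - <<'E'
from h import *
print(robot.get_state())
for n in ['top','side']:
    c=cap(n); save(c,n+'0.png')
    print(n,np.round(c['T'],2).tolist())
    for q in ['card_grip','stand','rack','lever_left','lever_right','sanding_block','cup_hinge','offcut','screwdriver','pencil']:
        for r in robot.silhouettes(q,c)[:2]:
            P,_,_=pts(c,r['mask'])
            if len(P)>5: print(q,round(r['confidence'],2),r['bbox'],np.round(np.percentile(P,[2,50,98],axis=0)).tolist())
E
```

```text
pics
{'t': 0.0, 'joints': array([ 1.10147497e+00,  5.28463495e-01,  1.43389037e+00, -8.31621233e-06,
        1.18138250e+00, -1.78516676e-01]), 'joint_velocities': array([ 1.71918510e-03,  5.34670661e-04, -3.13965017e-04, -5.43793004e-04,
        3.74566336e-05,  6.14463413e-04]), 'tau': array([-1.12103808e-03, -4.40051258e+01, -1.76586288e+01,  6.31954707e-02,
        5.82730584e-02, -1.60186328e-04]), 'tcp_pos': array([178.85360255, 598.10761402, 221.57706571]), 'tcp_rot': array([-0.45508409, -3.10777281,  0.00319537]), 'contact_force': array([ 0.14054371, -0.33895685, -0.8425354 ]), 'moment': array([ 0.04388629, -0.00955039,  0.00991853]), 'grip_force': 0.0, 'gripper_width': 0.9989328908840825}
top [[-0.01, 1.0, -0.09, 478.54], [-1.0, -0.01, -0.03, 50.08], [-0.03, 0.08, 1.0, 1276.98], [0.0, 0.0, 0.0, 1.0]]
card_grip 0.65 [250.1, 218.1, 43.2, 12.4] [[524.0, 160.0, 93.0], [537.0, 203.0, 99.0], [548.0, 262.0, 103.0]]
stand 0.8 [247.9, 211.2, 53.8, 27.5] [[498.0, 141.0, 6.0], [531.0, 207.0, 13.0], [576.0, 282.0, 38.0]]
rack 0.57 [337.9, 191.2, 94.5, 28.0] [[547.0, -185.0, 4.0], [583.0
[... 1065 characters left out ...]
.0, 162.0, 12.0], [538.0, 233.0, 94.0], [550.0, 271.0, 100.0]]
lever_left 0.43 [315.9, 161.5, 4.0, 24.2] [[579.0, -14.0, 105.0], [586.0, 6.0, 142.0], [592.0, 24.0, 173.0]]
cup_hinge 0.79 [235.2, 215.6, 29.9, 17.5] [[730.0, 10.0, -1.0], [758.0, 54.0, 12.0], [788.0, 87.0, 21.0]]
offcut 0.7 [255.8, 176.2, 29.3, 27.9] [[690.0, -158.0, 1.0], [729.0, -93.0, 16.0], [769.0, -48.0, 20.0]]
screwdriver 0.92 [382.0, 203.1, 32.2, 37.1] [[338.0, -24.0, 7.0], [368.0, 21.0, 24.0], [419.0, 83.0, 31.0]]
pencil 0.6 [376.5, 308.5, 43.6, 25.7] [[362.0, 308.0, -1.0], [411.0, 346.0, 5.0], [449.0, 380.0, 9.0]]
pencil 0.32 [327.1, 228.1, 18.1, 51.2] [[525.0, 165.0, 17.0], [538.0, 235.0, 94.0], [550.0, 271.0, 100.0]]
```

jog_arm([
  {"translation": [27,-29,6],"angular": [0,0,-0.1],"claw": -1},
  {"translation": [54,-58,12],"angular": [0,0,-0.2],"claw": -1},
  {"translation": [81,-87,18],"angular": [0,0,-0.3],"claw": -1},
  {"translation": [108,-116,24],"angular": [0,0,-0.4],"claw": -1},
  {"translation": [135,-145,30],"angular": [0,0,-0.5],"claw": -1},
])

```text
t: 1.52
tcp_pos: [315.0, 452.4, 252.9]
tcp_rot: [1.216, 2.897, 0.0]
contact_force: [0.6, 0.5, 0.6]
gripper_width: 1.001
grip_force: 0.0
```

jog_arm([
  {"translation": [27,-29,6],"angular": [0,0,-0.1],"claw": -1},
  {"translation": [54,-58,12],"angular": [0,0,-0.2],"claw": -1},
  {"translation": [81,-87,18],"angular": [0,0,-0.3],"claw": -1},
  {"translation": [108,-116,24],"angular": [0,0,-0.4],"claw": -1},
  {"translation": [135,-145,30],"angular": [0,0,-0.5],"claw": -1},
])

```text
t: 1.93
tcp_pos: [450.2, 307.1, 283.1]
tcp_rot: [1.896, 2.505, 0.001]
contact_force: [0.6, 1.1, 0.0]
gripper_width: 1.0
grip_force: 0.0
```

jog_arm([
  {"translation": [27,-29,0],"angular": [0,0,-0.1],"claw": -1},
  {"translation": [54,-58,0],"angular": [0,0,-0.2],"claw": -1},
  {"translation": [81,-87,0],"angular": [0,0,-0.28],"claw": -1},
  {"translation": [81,-87,0],"angular": [0,0,-0.28],"claw": -1},
  {"translation": [81,-87,0],"angular": [0,0,-0.28],"claw": -1},
])

```text
t: 2.35
tcp_pos: [531.6, 220.0, 282.3]
tcp_rot: [-2.225, -2.217, -0.0]
contact_force: [-0.2, 0.5, -0.1]
gripper_width: 0.996
grip_force: 0.0
```

Run:
```python
from h import *
s=robot.get_state();print(s['t'],s['tcp_pos'],s['tcp_rot'],s['joints'])
c=cap('wrist'); save(c,'w1.png'); print(np.round(c['tool_from_camera'],2).tolist())
np.savez('w1.npz',depth=c['depth'],K=c['K'],T=c['T'],distortion=c['distortion'])
for q in ['card_grip','stand','rack','lever_left','lever_right']:
    for r in robot.silhouettes(q,c)[:2]:
        P,_,_=pts(c,r['mask'])
        if len(P)>5: print(q,round(r['confidence'],2),r['bbox'],np.round(np.percentile(P,[2,50,98],axis=0)).tolist())
P,u,v=pts(c)
m=(P[:,2]>88)&(P[:,2]<108)&(abs(P[:,0]-537)<50)&(abs(P[:,1]-214)<90); Q=P[m]
r=cv2.minAreaRect(Q[:,:2].astype(np.float32)); print(m.sum(),r,np.percentile(Q[:,2],[5,50,95]))
```

```text
2.35 [531.55259513 219.95445434 282.34315382] [-2.22533037e+00 -2.21725871e+00 -1.32106981e-04] [1.98053371e-01 3.95884818e-01 1.48717118e+00 2.26271156e-04
 1.25857853e+00 2.01617624e-01]
[[-0.0, 0.97, 0.24, 66.82], [1.0, 0.0, -0.0, -0.47], [-0.0, 0.24, -0.97, -161.04], [0.0, 0.0, 0.0, 1.0]]
card_grip 0.77 [307.3, 130.9, 33.8, 102.4] [[523.0, 163.0, 12.0], [537.0, 219.0, 97.0], [551.0, 270.0, 98.0]]
stand 0.93 [292.3, 107.7, 71.9, 125.7] [[498.0, 146.0, 9.0], [533.0, 224.0, 11.0], [576.0, 288.0, 34.0]]
1444 ((536.44580078125, 215.99012756347656), (111.73295593261719, 15.045866012573242), 80.57134246826172) [95.2444361  96.74671915 98.03940178]
```

View pics/w1.png

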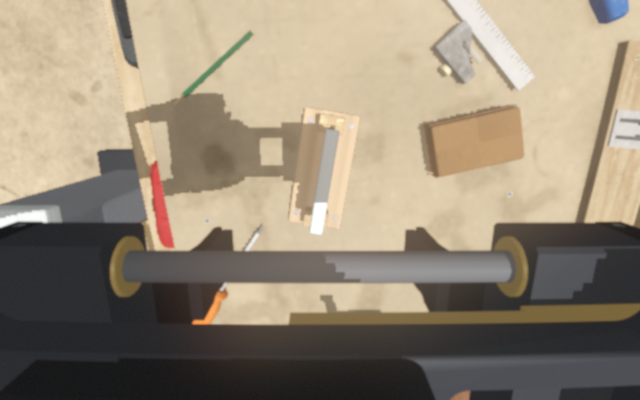

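View pics/side0.png

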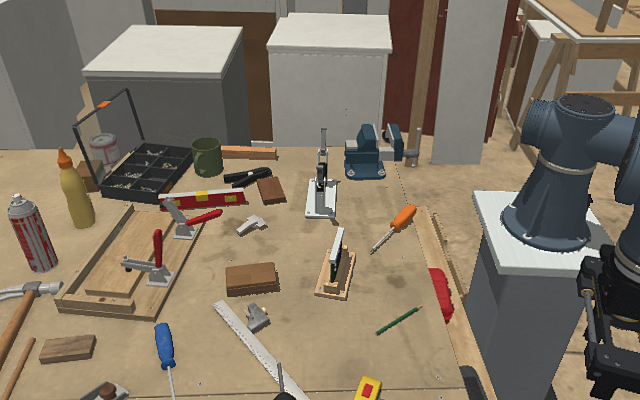

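jog_arm([
  {"translation": [5,-4,-35],"angular": [0,0,-0.08],"claw": -1},
  {"translation": [5,-4,-70],"angular": [0,0,-0.165],"claw": -1},
  {"translation": [5,-4,-105],"angular": [0,0,-0.165],"claw": -1},
  {"translation": [5,-4,-140],"angular": [0,0,-0.165],"claw": -1},
  {"translation": [5,-4,-140],"angular": [0,0,-0.165],"claw": -1},
])

```text
t: 3.07
tcp_pos: [529.4, 217.6, 136.4]
tcp_rot: [-2.39, -2.028, 0.02]
contact_force: [-1.5, -0.5, -1.4]
gripper_width: 1.003
grip_force: 0.0
```

Run:
```python
from h import *
s=robot.get_state();print(s['t'],s['tcp_pos'],s['tcp_rot'])
c=cap('wrist'); save(c,'w2.png')
P,u,v=pts(c)
m=(P[:,2]>88)&(P[:,2]<108)&(abs(P[:,0]-537)<30)&(abs(P[:,1]-214)<90); Q=P[m]
r=cv2.minAreaRect(Q[:,:2].astype(np.float32)); print(m.sum(),r,np.percentile(Q[:,2],[5,50,95]))
m=(P[:,2]>70)&(P[:,0]>480);
```

```text
3.0667 [529.42834046 217.57362299 136.35269879] [-2.38976805 -2.02845076  0.01969867]
3178 ((536.5424194335938, 215.9461212158203), (111.7261962890625, 14.88316535949707), 80.66603088378906) [95.6293944  96.79906163 97.82670689]
```

View pics/w2.png

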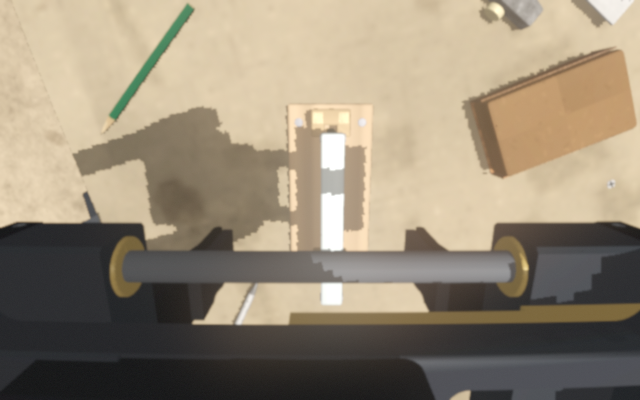

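jog_arm([
  {"translation": [0,0,-20],"angular": [0,0,0],"claw": -1},
  {"translation": [0,0,-40],"angular": [0,0,0],"claw": -1},
  {"translation": [0,0,-60],"angular": [0,0,0],"claw": -1},
  {"translation": [0,0,-66],"angular": [0,0,0],"claw": -1},
  {"translation": [0,0,-66],"angular": [0,0,0],"claw": -1},
])

```text
t: 3.53
tcp_pos: [535.3, 218.3, 77.2]
tcp_rot: [2.396, 2.032, 0.0]
contact_force: [0.2, 0.1, -0.5]
gripper_width: 1.0
grip_force: 0.0
```

jog_arm([
  {"translation": [1,-2,-2],"angular": [0,0,0],"claw": -0.3},
  {"translation": [1,-2,-2],"angular": [0,0,0],"claw": 0.3},
  {"translation": [1,-2,-2],"angular": [0,0,0],"claw": 1},
  {"translation": [1,-2,-2],"angular": [0,0,0],"claw": 1},
  {"translation": [1,-2,-2],"angular": [0,0,0],"claw": 1},
], grip_force=25)

```text
t: 3.95
tcp_pos: [536.7, 215.8, 75.4]
tcp_rot: [2.396, 2.03, 0.002]
contact_force: [-0.6, -0.3, -0.5]
gripper_width: 0.71
grip_force: 0.0
```

jog_arm([
  {"translation": [0,0,0],"angular": [0,0,0],"claw": 1},
  {"translation": [0,0,0],"angular": [0,0,0],"claw": 1},
  {"translation": [0,0,0],"angular": [0,0,0],"claw": 1},
  {"translation": [0,0,0],"angular": [0,0,0],"claw": 1},
  {"translation": [0,0,0],"angular": [0,0,0],"claw": 1},
])

```text
t: 4.37
tcp_pos: [536.1, 215.7, 74.5]
tcp_rot: [-2.397, -2.031, 0.0]
contact_force: [-0.4, 0.4, 0.0]
gripper_width: 0.328
grip_force: 0.0
```

jog_arm([
  {"translation": [0,0,0],"angular": [0,0,0],"claw": 1},
  {"translation": [0,0,0],"angular": [0,0,0],"claw": 1},
  {"translation": [0,0,0],"angular": [0,0,0],"claw": 1},
  {"translation": [0,0,0],"angular": [0,0,0],"claw": 1},
  {"translation": [0,0,0],"angular": [0,0,0],"claw": 1},
])

```text
t: 4.78
tcp_pos: [536.2, 215.7, 74.5]
tcp_rot: [2.397, 2.031, 0.0]
contact_force: [-0.4, -0.2, -0.8]
gripper_width: 0.153
grip_force: 25.0
```

jog_arm([
  {"translation": [0,0,5],"angular": [0,0,0],"claw": 1},
  {"translation": [0,0,15],"angular": [0,0,0],"claw": 1},
  {"translation": [0,0,35],"angular": [0,0,0],"claw": 1},
  {"translation": [0,0,60],"angular": [0,0,0],"claw": 1},
  {"translation": [0,0,90],"angular": [0,0,0],"claw": 1},
])

```text
t: 5.2
tcp_pos: [534.7, 215.5, 164.7]
tcp_rot: [-2.396, -2.029, 0.005]
contact_force: [-0.4, 0.2, -1.7]
gripper_width: 0.159
grip_force: 25.0
```

jog_arm([
  {"translation": [2,-5,40],"angular": [0,0,0],"claw": 1},
  {"translation": [6,-20,78],"angular": [0,0,0],"claw": 1},
  {"translation": [10,-45,110],"angular": [0,0,0],"claw": 1},
  {"translation": [15,-75,138],"angular": [0,0,0],"claw": 1},
  {"translation": [20,-110,160],"angular": [0,0,0],"claw": 1},
])

```text
t: 5.62
tcp_pos: [556.2, 105.9, 328.4]
tcp_rot: [2.393, 2.032, 0.006]
contact_force: [0.8, 0.3, -1.9]
gripper_width: 0.16
grip_force: 25.0
```

jog_arm([
  {"translation": [5,-38,12],"angular": [0,0,0],"claw": 1},
  {"translation": [10,-76,24],"angular": [0,0,0],"claw": 1},
  {"translation": [15,-114,35],"angular": [0,0,0],"claw": 1},
  {"translation": [20,-152,35],"angular": [0,0,0],"claw": 1},
  {"translation": [25,-190,35],"angular": [0,0,0],"claw": 1},
])

```text
t: 6.03
tcp_pos: [580.8, -85.9, 361.5]
tcp_rot: [2.395, 2.03, 0.002]
contact_force: [0.4, 0.0, -2.6]
gripper_width: 0.158
grip_force: 25.0
```

jog_arm([
  {"translation": [3,-36,0],"angular": [0,0,0],"claw": 1},
  {"translation": [6,-70,0],"angular": [0,0,0],"claw": 1},
  {"translation": [6,-70,0],"angular": [0,0,0],"claw": 1},
  {"translation": [6,-70,0],"angular": [0,0,0],"claw": 1},
  {"translation": [6,-70,0],"angular": [0,0,0],"claw": 1},
])

```text
t: 6.45
tcp_pos: [586.4, -153.8, 359.6]
tcp_rot: [-2.396, -2.029, -0.0]
contact_force: [0.2, 0.8, -1.7]
gripper_width: 0.156
grip_force: 25.0
```

Run:
```python
from h import *
s=robot.get_state();print(s['t'],s['tcp_pos'],s['tcp_rot'],s['joints'])
c=cap('wrist'); save(c,'w3.png')
for q in ['rack','lever_left','lever_right','card_grip']:
    for r in robot.silhouettes(q,c)[:2]:
        P,_,_=pts(c,r['mask'])
        if len(P)>5: print(q,round(r['confidence'],2),r['bbox'],np.round(np.percentile(P,[2,50,98],axis=0)).tolist())
P,u,v=pts(c); np.save('w3.npy',P)
def rect(lo,hi):
    m=(P[:,2]>lo)&(P[:,2]<hi)&(abs(P[:,0]-586)<70)&(abs(P[:,1]+82)<140); 
    print(lo,hi,m.sum(),cv2.minAreaRect(P[m][:,:2].astype(np.float32)))
for l,h in [(5,20),(66,90),(100,120),(120,180)]: rect(l,h)
```

```text
6.45 [ 586.4484978  -153.8077854   359.63365664] [-2.39646500e+00 -2.02906985e+00 -1.70732315e-04] [-4.40984213e-01  3.81530267e-01  1.29506213e+00  7.25315788e-04
  1.46632226e+00 -2.75405950e-01]
rack 0.61 [273.0, 1.3, 70.9, 172.2] [[546.0, -163.0, 7.0], [585.0, -50.0, 9.0], [623.0, 14.0, 169.0]]
lever_left 0.73 [281.1, 0.0, 25.2, 61.7] [[578.0, -25.0, 115.0], [585.0, 2.0, 146.0], [592.0, 18.0, 173.0]]
card_grip 0.6 [297.1, 136.3, 37.2, 174.3] [[578.0, -174.0, 352.0], [590.0, -125.0, 382.0], [600.0, -99.0, 383.0]]
card_grip 0.48 [127.0, 0.0, 49.3, 111.7] [[336.0, -35.0, -1.0], [371.0, 9.0, 25.0], [421.0, 88.0, 30.0]]
5 20 5010 ((580.7418823242188, -109.8638687133789), (237.83106994628906, 101.6359634399414), 82.05030822753906)
66 90 324 ((560.572021484375, -113.70731353759766), (230.3040313720703, 29.934232711791992), 74.6487808227539)
100 120 277 ((584.9496459960938, -12.475458145141602), (19.3560733795166, 31.019380569458008), 87.66718292236328)
120 180 771 ((583.9793701171875, -3.164644241333008), (46.6522102355957, 17.454914093017578), 86.93363952636719)
```

View pics/w3.png

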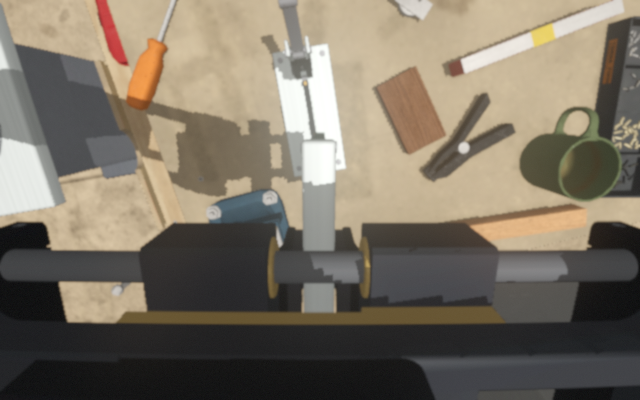

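jog_arm([
  {"translation": [-25,0,0],"angular": [0,0,0.06],"claw": 1},
  {"translation": [-50,0,0],"angular": [0,0,0.12],"claw": 1},
  {"translation": [-75,0,0],"angular": [0,0,0.12],"claw": 1},
  {"translation": [-75,0,0],"angular": [0,0,0.12],"claw": 1},
  {"translation": [-75,0,0],"angular": [0,0,0.12],"claw": 1},
])

```text
t: 7.12
tcp_pos: [511.5, -153.4, 360.2]
tcp_rot: [2.27, 2.171, 0.001]
contact_force: [0.2, -0.3, -1.9]
gripper_width: 0.157
grip_force: 25.0
```

Run:
```python
from h import *
s=robot.get_state();print(s['t'],s['tcp_pos'],s['tcp_rot'])
c=cap('wrist'); save(c,'w4.png')
for q in ['rack','lever_left','lever_right']:
    for r in robot.silhouettes(q,c)[:2]:
        P,_,_=pts(c,r['mask'])
        if len(P)>5: print(q,round(r['confidence'],2),r['bbox'],np.round(np.percentile(P,[2,50,98],axis=0)).tolist(),cv2.minAreaRect(P[:,:2].astype(np.float32)))
P,u,v=pts(c); np.save('w4.npy',P)
def rect(lo,hi,w=50):
    m=(P[:,2]>lo)&(P[:,2]<hi)&(abs(P[:,0]-586)<w)&(abs(P[:,1]+82)<140); Q=P[m]
    print(lo,hi,m.sum(),cv2.minAreaRect(Q[:,:2].astype(np.float32)),np.round(np.percentile(Q,[1,50,99],axis=0),1).tolist())
for l,h in [(4,14),(66,90),(90,119),(120,180)]: rect(l,h)
im=cv2.cvtColor(c['img'],cv2.COLOR_RGB2BGR)[0:230,250:450]
cv2.imwrite('pics/w4c.png',cv2.resize(im,None,fx=2.6,fy=2.6,interpolation=cv2.INTER_CUBIC))
```

```text
7.1167 [ 511.45530015 -153.38296579  360.17143526] [2.27005544e+00 2.17064387e+00 7.97490144e-04]
rack 0.94 [336.1, 0.0, 62.0, 211.9] [[546.0, -184.0, -1.0], [581.0, -77.0, 10.0], [624.0, 11.0, 169.0]] ((586.523193359375, -90.77073669433594), (305.13201904296875, 86.15320587158203), 89.46813201904297)
lever_left 0.59 [373.8, 0.0, 23.5, 55.8] [[578.0, -25.0, 112.0], [584.0, -1.0, 140.0], [591.0, 14.0, 170.0]] ((584.7133178710938, -5.204874038696289), (15.810102462768555, 41.23481369018555), 1.8894546031951904)
lever_left 0.56 [338.1, 0.3, 59.0, 210.3] [[546.0, -182.0, 7.0], [580.0, -77.0, 10.0], [622.0, 9.0, 169.0]] ((585.0377807617188, -64.97840881347656), (252.35003662109375, 80.63616180419922), 89.54877471923828)
lever_right 0.87 [372.4, 162.0, 22.0, 49.8] [[576.0, -227.0, -0.0], [583.0, -171.0, 144.0], [604.0, -144.0, 174.0]] ((595.9464111328125, -196.21209716796875), (32.393470764160156, 110.49834442138672), 24.689329147338867)
lever_right 0.64 [339.4, 0.8, 58.7, 208.4] [[547.0, -183.0, 7.0], [580.0, -77.0, 10.0], [622.0, 10.0, 169.0]] ((586.322998046875, -89.99365234375), (302.2809753417969, 83.6663818359375), 89.66954040527344)
4 14 5291 ((584.8854370117188, -84.3251724243164), (180.15777587890625, 80.63616180419922), 89.54877471923828) [[545.2, -170.1, 6.6], [576.7, -80.9, 9.0], [623.7, 2.3, 12.6]]
66 90 617 ((584.527099609375, -84.23953247070312), (162.22683715820312, 26.74410057067871), 89.53756713867188) [[570.6, -162.5, 66.5], [581.7, -35.1, 76.7], [597.3, -5.2, 87.6]]
90 119 522 ((584.2074584960938, -84.83686828613281), (162.8232421875, 30.97800064086914), 89.89713287353516) [[569.0, -164.8, 94.3], [579.4, -19.9, 113.8], [599.4, -3.9, 118.6]]
120 180 1324 ((584.3203735351562, -88.0372314453125), (206.22512817382812, 17.945987701416016), 89.56370544433594) [[575.7, -190.1, 120.9], [583.7, -23.2, 146.1], [591.7, 14.0, 173.6]]
```

View pics/w4c.png

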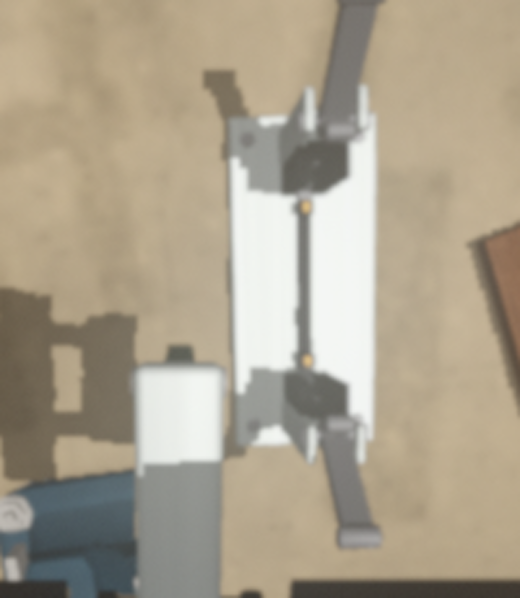

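jog_arm([
  {"translation": [28,26,0],"angular": [0,0,0.036],"claw": 1},
  {"translation": [55,52,0],"angular": [0,0,0.036],"claw": 1},
  {"translation": [73,69,-20],"angular": [0,0,0.036],"claw": 1},
  {"translation": [73,69,-55],"angular": [0,0,0.036],"claw": 1},
  {"translation": [73,69,-90],"angular": [0,0,0.036],"claw": 1},
])

```text
t: 7.73
tcp_pos: [588.2, -84.0, 269.4]
tcp_rot: [2.225, 2.212, 0.004]
contact_force: [-0.8, -0.0, -2.7]
gripper_width: 0.157
grip_force: 25.0
```

jog_arm([
  {"translation": [0,0,-35],"angular": [0,0,0],"claw": 1},
  {"translation": [0,0,-70],"angular": [0,0,0],"claw": 1},
  {"translation": [0,0,-95],"angular": [0,0,0],"claw": 1},
  {"translation": [0,0,-95],"angular": [0,0,0],"claw": 1},
  {"translation": [0,0,-95],"angular": [0,0,0],"claw": 1},
])

```text
t: 8.15
tcp_pos: [585.1, -84.9, 173.1]
tcp_rot: [-2.229, -2.21, 0.002]
contact_force: [0.8, -0.3, -2.3]
gripper_width: 0.16
grip_force: 25.0
```

jog_arm([
  {"translation": [0,0,0],"angular": [0,0,0],"claw": 1},
  {"translation": [0,0,0],"angular": [0,0,0],"claw": 1},
  {"translation": [0,0,0],"angular": [0,0,0],"claw": 1},
])

```text
t: 8.4
tcp_pos: [586.8, -85.8, 176.8]
tcp_rot: [2.228, 2.209, 0.003]
contact_force: [0.2, 0.7, -1.3]
gripper_width: 0.161
grip_force: 25.0
```

Run:
```python
from h import *
s=robot.get_state();print(s['t'],s['tcp_pos'],s['tcp_rot'],s['contact_force'],s['moment'])
for n in ['top','side']:
    c=cap(n)
    im=cv2.cvtColor(c['img'],cv2.COLOR_RGB2BGR)
    im=im[150:270,300:460] if n=='top' else im[90:230,240:420]
    cv2.imwrite(f'pics/{n}5.png',cv2.resize(im,None,fx=3.5,fy=3.5,interpolation=cv2.INTER_CUBIC))
```

```text
8.4 [586.79380295 -85.76006015 176.84449502] [2.2282856  2.20854011 0.00327022] [ 0.18969274  0.69085961 -1.25742302] [-0.05945074  0.04140521  0.01758282]
```

View pics/side5.png

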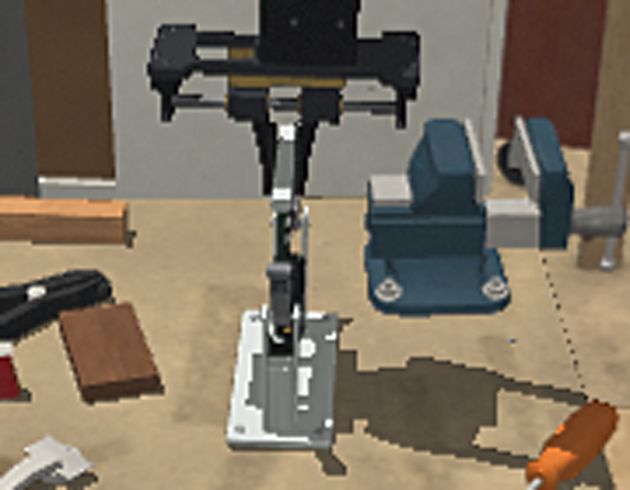

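jog_arm([
  {"translation": [-1,0,-8],"angular": [0,0,0],"claw": 1},
  {"translation": [-2,1,-16],"angular": [0,0,0],"claw": 1},
  {"translation": [-2,1,-20],"angular": [0,0,0],"claw": 1},
  {"translation": [-2,1,-20],"angular": [0,0,0],"claw": 1},
  {"translation": [-2,1,-20],"angular": [0,0,0],"claw": 1},
])

```text
t: 8.92
tcp_pos: [582.7, -84.1, 153.8]
tcp_rot: [-2.23, -2.21, 0.001]
contact_force: [-0.1, -0.0, -1.2]
gripper_width: 0.159
grip_force: 25.0
```

jog_arm([
  {"translation": [0,0,0],"angular": [0,0,0],"claw": 1},
])

```text
t: 9.0
tcp_pos: [583.2, -84.3, 154.4]
tcp_rot: [-2.231, -2.211, 0.0]
contact_force: [0.4, -1.2, -1.6]
gripper_width: 0.156
grip_force: 25.0
```

jog_arm([
  {"translation": [1,0,-6],"angular": [0,0,0],"claw": 1},
  {"translation": [1,0,-12],"angular": [0,0,0],"claw": 1},
  {"translation": [1,0,-18],"angular": [0,0,0],"claw": 1},
  {"translation": [1,0,-24],"angular": [0,0,0],"claw": 1},
  {"translation": [1,0,-24],"angular": [0,0,0],"claw": 1},
])

```text
t: 9.42
tcp_pos: [583.6, -84.1, 129.0]
tcp_rot: [-2.23, -2.211, 0.001]
contact_force: [1.4, -0.8, -1.9]
gripper_width: 0.154
grip_force: 25.0
```

jog_arm([
  {"translation": [0,0,-4],"angular": [0,0,0],"claw": 1},
  {"translation": [0,0,-8],"angular": [0,0,0],"claw": 1},
])

```text
t: 9.58
tcp_pos: [584.3, -84.3, 122.4]
tcp_rot: [2.231, 2.211, 0.0]
contact_force: [-0.6, 0.2, -2.1]
gripper_width: 0.155
grip_force: 25.0
```

jog_arm([
  {"translation": [0,0,-6],"angular": [0,0,0],"claw": 1},
  {"translation": [0,0,-12],"angular": [0,0,0],"claw": 1},
  {"translation": [0,0,-18],"angular": [0,0,0],"claw": 1},
  {"translation": [0,0,-24],"angular": [0,0,0],"claw": 1},
  {"translation": [0,0,-28],"angular": [0,0,0],"claw": 1},
])

```text
t: 10.0
tcp_pos: [583.9, -84.2, 93.6]
tcp_rot: [-2.231, -2.211, 0.001]
contact_force: [0.3, -0.4, -1.4]
gripper_width: 0.156
grip_force: 25.0
```

jog_arm([
  {"translation": [0,0,-1],"angular": [0,0,0],"claw": 1},
  {"translation": [0,0,-2],"angular": [0,0,0],"claw": 1},
])

```text
t: 10.17
tcp_pos: [584.1, -84.2, 92.2]
tcp_rot: [-2.231, -2.211, 0.0]
contact_force: [-0.2, 0.1, -2.6]
gripper_width: 0.156
grip_force: 25.0
```

jog_arm([
  {"translation": [0,0,-1],"angular": [0,0,0],"claw": 1},
  {"translation": [0,0,-2],"angular": [0,0,0],"claw": 1},
])

```text
t: 10.33
tcp_pos: [584.3, -84.3, 90.7]
tcp_rot: [2.231, 2.211, 0.0]
contact_force: [-0.1, 0.3, -1.8]
gripper_width: 0.156
grip_force: 25.0
```

jog_arm([
  {"translation": [0,0,-2],"angular": [0,0,0],"claw": 1},
  {"translation": [0,0,-3],"angular": [0,0,0],"claw": 1},
  {"translation": [0,0,-3],"angular": [0,0,0],"claw": 1},
])

```text
t: 10.58
tcp_pos: [584.0, -84.2, 87.4]
tcp_rot: [-2.231, -2.211, 0.0]
contact_force: [0.4, 0.6, -2.9]
gripper_width: 0.158
grip_force: 25.0
```

jog_arm([
  {"translation": [0,0,-1],"angular": [0,0,0],"claw": 1},
  {"translation": [0,0,-2],"angular": [0,0,0],"claw": 1},
  {"translation": [0,0,-2],"angular": [0,0,0],"claw": 1},
])

```text
t: 10.83
tcp_pos: [584.3, -84.5, 85.7]
tcp_rot: [2.231, 2.211, 0.0]
contact_force: [0.6, -0.1, 0.7]
gripper_width: 0.157
grip_force: 25.0
```

jog_arm([
  {"translation": [0,0,-0.5],"angular": [0,0,0],"claw": 0.7},
  {"translation": [0,0,-0.5],"angular": [0,0,0],"claw": 0.4},
  {"translation": [0,0,-0.5],"angular": [0,0,0],"claw": 0.1},
  {"translation": [0,0,-0.5],"angular": [0,0,0],"claw": 0},
  {"translation": [0,0,-0.5],"angular": [0,0,0],"claw": 0},
])

```text
t: 11.25
tcp_pos: [584.3, -84.2, 85.2]
tcp_rot: [2.231, 2.211, 0.0]
contact_force: [-0.0, -0.3, 0.5]
gripper_width: 0.379
grip_force: 0.0
```

jog_arm([
  {"translation": [0,0,0],"angular": [0,0,0],"claw": 0},
  {"translation": [0,0,0],"angular": [0,0,0],"claw": 0},
  {"translation": [0,0,15],"angular": [0,0,0],"claw": 0},
  {"translation": [0,0,40],"angular": [0,0,0],"claw": 0},
  {"translation": [0,0,80],"angular": [0,0,0],"claw": 0},
])

```text
t: 11.67
tcp_pos: [581.4, -83.4, 162.4]
tcp_rot: [-2.226, -2.206, 0.006]
contact_force: [0.9, -0.5, -0.0]
gripper_width: 0.494
grip_force: 0.0
```

jog_arm([
  {"translation": [0,-20,35],"angular": [0,0,0],"claw": 1},
  {"translation": [0,-50,65],"angular": [0,0,0],"claw": 1},
  {"translation": [0,-90,75],"angular": [0,0,0],"claw": 1},
  {"translation": [0,-130,75],"angular": [0,0,0],"claw": 1},
  {"translation": [0,-130,75],"angular": [0,0,0],"claw": 1},
])

```text
t: 12.08
tcp_pos: [585.4, -222.4, 242.0]
tcp_rot: [2.231, 2.199, -0.002]
contact_force: [0.3, 0.7, -0.6]
gripper_width: 0.206
grip_force: 0.0
```

Run:
```python
from h import *
s=robot.get_state();print(s['t'],s['tcp_pos'],s['tcp_rot'],s['gripper_width'],s['joints'])
c=cap('wrist'); save(c,'w6.png')
P,u,v=pts(c)
def rect(lo,hi,w=50):
    m=(P[:,2]>lo)&(P[:,2]<hi)&(abs(P[:,0]-586)<w)&(P[:,1]<60)&(P[:,1]>-140); Q=P[m]
    print(lo,hi,m.sum(),cv2.minAreaRect(Q[:,:2].astype(np.float32)),np.round(np.percentile(Q,[1,50,99],axis=0),1).tolist())
for l,h in [(4,14),(100,112),(125,185)]: rect(l,h)
im=cv2.cvtColor(c['img'],cv2.COLOR_RGB2BGR)[0:230,200:440]
cv2.imwrite('pics/w6c.png',cv2.resize(im,None,fx=2.5,fy=2.5,interpolation=cv2.INTER_CUBIC))
```

```text
12.0833 [ 585.38295356 -222.41899263  242.00237162] [ 2.23105787  2.19898356 -0.00239241] 0.20629983116969672 [-0.53945522  0.50575389  1.41395059 -0.0039839   1.21356286 -0.52359754]
4 14 5391 ((584.5529174804688, -90.19312286376953), (99.05121612548828, 80.59255981445312), 89.9569320678711) [[545.0, -138.5, 6.9], [593.9, -87.4, 8.9], [624.2, -42.0, 10.7]]
100 112 1629 ((583.7176513671875, -104.51145935058594), (70.1632308959961, 15.100942611694336), 89.15144348144531) [[576.7, -139.4, 105.5], [583.6, -103.0, 107.8], [590.7, -70.3, 109.5]]Traceback (most recent call last):
  File "<stdin>", line 8, in <module>
  File "<stdin>", line 7, in rect
    return _quantile_unchecked(
        a, q, axis, out, overwrite_input, method, keepdims, weights)
    return _ureduce(a,
                    func=_quantile_ureduce_func,
    ...<5 lines>...
                    overwrite_input=overwrite_input,
                    method=method)
    r = func(a, **kwargs)
    result = _quantile(arr,
                       quantiles=q,
    ...<2 lines>...
                       out=out,
                       weights=wgt)
    slices_having_nans = np.isnan(arr[-1, ...])
                                  ~~~^^^^^^^^^
IndexError: index -1 is out of bounds for axis 0 with size 0
```

jog_arm([
  {"translation": [0,0,0],"angular": [0,0,0],"claw": 1},
  {"translation": [0,0,0],"angular": [0,0,0],"claw": 1},
  {"translation": [0,0,0],"angular": [0,0,0],"claw": 1},
  {"translation": [0,0,0],"angular": [0,0,0],"claw": 1},
])

```text
t: 12.47
tcp_pos: [584.0, -212.7, 239.6]
tcp_rot: [-2.229, -2.213, 0.0]
contact_force: [0.3, -1.0, -0.3]
gripper_width: 0.005
grip_force: 0.0
```

Run:
```python
from h import *
s=robot.get_state();print(s['t'],s['tcp_pos'],s['tcp_rot'],s['gripper_width'],s['contact_force'])
c=cap('side')
P,u,v=pts(c)
m=(P[:,0]>440)&(P[:,0]<560)&(P[:,1]<-120)&(P[:,1]>-330)&(P[:,2]>20)
print(np.round(np.percentile(P[m],[0,2,50,98,100],axis=0)))
c=cap('wrist'); save(c,'w7.png'); P,u,v=pts(c)
# fingertips
d=(P-s['tcp_pos'])
m=(abs(d[:,0])<40)&(abs(d[:,1])<30)&(d[:,2]>-4)&(d[:,2]<40)
print(m.sum(),np.round(np.percentile(d[m],[1,50,99],axis=0),1) if m.any() else '')
m=(P[:,2]>120)&(P[:,2]<185)&(abs(P[:,0]-585)<25); print(np.round(np.percentile(P[m],[1,50,99],axis=0),1) if m.any() else '')
im=cv2.cvtColor(c['img'],cv2.COLOR_RGB2BGR)
cv2.imwrite('pics/w7c.png',cv2.resize(im[0:330,170:470],None,fx=1.8,fy=1.8))
```

```text
12.4667 [ 584.0094558  -212.68197272  239.64123689] [-2.22853879e+00 -2.21253436e+00  2.89233142e-04] 0.00487831631297697 [ 0.27788087 -1.00171109 -0.30625929]
[[ 440. -302.   20.]
 [ 442. -281.   23.]
 [ 502. -215.  130.]
 [ 559. -174.  485.]
 [ 560. -170.  509.]]
746 [[-8.4  7.2 -1.6]
 [-0.3 10.1 13.2]
 [ 8.  11.9 26.7]]
[[ 575.9 -191.5  120.7]
 [ 584.2 -174.6  152.6]
 [ 591.9 -142.9  174. ]]
```

View pics/w7c.png

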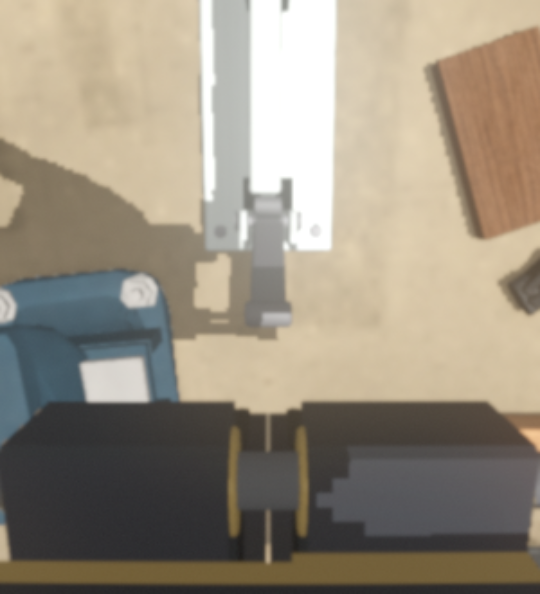

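Run:
```python
import numpy as np
P=np.load('w4.npy')
m=(P[:,0]>400)&(P[:,0]<560)&(P[:,1]<-130)&(P[:,1]>-330)&(P[:,2]>15)&(P[:,2]<230)
Q=P[m]; print(m.sum(),np.round(np.percentile(Q,[1,50,99],axis=0)))
Q=Q[Q[:,0]>480]; print(len(Q),np.round(np.percentile(Q,[1,50,99],axis=0)))
from h import *
c=cap('top');P,u,v=pts(c)
m=(P[:,0]>420)&(P[:,0]<560)&(P[:,1]<-190)&(P[:,1]>-330)&(P[:,2]>15)&(P[:,2]<200);Q=P[m]; print(m.sum(),np.round(np.percentile(Q,[1,50,99],axis=0)))
```

```text
1579 [[ 405. -237.   15.]
 [ 459. -213.  101.]
 [ 485. -200.  131.]]
142 [[ 480. -233.   16.]
 [ 483. -221.   90.]
 [ 486. -206.  104.]]
86 [[ 423. -214.   15.]
 [ 474. -201.   17.]
 [ 514. -190.   27.]]
```

jog_arm([
  {"translation": [0,0,-27],"angular": [0,0,0],"claw": 1},
  {"translation": [0,0,-54],"angular": [0,0,0],"claw": 1},
  {"translation": [0,0,-81],"angular": [0,0,0],"claw": 1},
  {"translation": [0,0,-104],"angular": [0,0,0],"claw": 1},
  {"translation": [0,0,-104],"angular": [0,0,0],"claw": 1},
])

```text
t: 13.03
tcp_pos: [581.0, -212.0, 131.2]
tcp_rot: [-2.224, -2.205, 0.004]
contact_force: [-0.2, 1.0, -0.5]
gripper_width: 0.007
grip_force: 0.0
```

jog_arm([
  {"translation": [0,3,0],"angular": [0,0,0],"claw": 1},
  {"translation": [0,6,0],"angular": [0,0,0],"claw": 1},
  {"translation": [0,8,0],"angular": [0,0,0],"claw": 1},
  {"translation": [0,9,0],"angular": [0,0,0],"claw": 1},
  {"translation": [0,9,0],"angular": [0,0,0],"claw": 1},
])

```text
t: 13.45
tcp_pos: [585.0, -205.2, 137.6]
tcp_rot: [2.229, 2.21, 0.001]
contact_force: [-0.1, 0.1, 0.6]
gripper_width: 0.001
grip_force: 0.0
```

jog_arm([
  {"translation": [0,2,0.7],"angular": [0,0,0],"claw": 1},
  {"translation": [0,4,1.4],"angular": [0,0,0],"claw": 1},
  {"translation": [0,6,2],"angular": [0,0,0],"claw": 1},
  {"translation": [0,8,3],"angular": [0,0,0],"claw": 1},
  {"translation": [0,10,4],"angular": [0,0,0],"claw": 1},
])

```text
t: 13.87
tcp_pos: [584.8, -197.3, 141.1]
tcp_rot: [2.228, 2.209, -0.002]
contact_force: [-1.7, -5.3, 2.4]
gripper_width: 0.003
grip_force: 2.6
```

jog_arm([
  {"translation": [0,2,0.6],"angular": [0,0,0],"claw": 1},
  {"translation": [0,4,1.2],"angular": [0,0,0],"claw": 1},
  {"translation": [0,6,1.8],"angular": [0,0,0],"claw": 1},
  {"translation": [0,8,2.2],"angular": [0,0,0],"claw": 1},
  {"translation": [0,10,2.5],"angular": [0,0,0],"claw": 1},
])

```text
t: 14.28
tcp_pos: [585.2, -187.5, 144.1]
tcp_rot: [2.228, 2.208, -0.001]
contact_force: [-0.2, -4.3, 3.7]
gripper_width: 0.002
grip_force: 2.6
```

jog_arm([
  {"translation": [0,3,0.5],"angular": [0,0,0],"claw": 1},
  {"translation": [0,6,1],"angular": [0,0,0],"claw": 1},
  {"translation": [0,9,1.5],"angular": [0,0,0],"claw": 1},
  {"translation": [0,12,1.5],"angular": [0,0,0],"claw": 1},
  {"translation": [0,15,1.5],"angular": [0,0,0],"claw": 1},
])

```text
t: 14.7
tcp_pos: [585.1, -171.1, 144.9]
tcp_rot: [2.23, 2.209, 0.001]
contact_force: [0.6, -3.7, 2.6]
gripper_width: 0.005
grip_force: 2.2
```

jog_arm([
  {"translation": [0,2.5,0],"angular": [0,0,0],"claw": 1},
  {"translation": [0,5,-1],"angular": [0,0,0],"claw": 1},
  {"translation": [0,7.5,-2],"angular": [0,0,0],"claw": 1},
  {"translation": [0,10,-3],"angular": [0,0,0],"claw": 1},
  {"translation": [0,12,-4],"angular": [0,0,0],"claw": 1},
])

```text
t: 15.12
tcp_pos: [585.1, -159.9, 141.2]
tcp_rot: [2.227, 2.209, -0.002]
contact_force: [-0.5, -7.2, 8.1]
gripper_width: 0.004
grip_force: 4.5
```

jog_arm([
  {"translation": [0,1.5,0],"angular": [0,0,0],"claw": 1},
  {"translation": [0,3,0],"angular": [0,0,0],"claw": 1},
  {"translation": [0,4.5,0],"angular": [0,0,0],"claw": 1},
  {"translation": [0,6,0],"angular": [0,0,0],"claw": 1},
])

```text
t: 15.45
tcp_pos: [585.0, -154.0, 140.4]
tcp_rot: [2.227, 2.209, -0.002]
contact_force: [0.9, -8.5, 0.6]
gripper_width: 0.005
grip_force: 4.2
```

jog_arm([
  {"translation": [0,1,0],"angular": [0,0,0],"claw": 1},
  {"translation": [0,2,0],"angular": [0,0,0],"claw": 1},
  {"translation": [0,3,0],"angular": [0,0,0],"claw": 1},
])

```text
t: 15.7
tcp_pos: [585.0, -151.3, 139.9]
tcp_rot: [2.227, 2.209, -0.003]
contact_force: [1.2, -9.9, -1.1]
gripper_width: 0.006
grip_force: 4.0
```

jog_arm([
  {"translation": [0,0.8,0],"angular": [0,0,0],"claw": 1},
  {"translation": [0,1.6,0],"angular": [0,0,0],"claw": 1},
])

```text
t: 15.87
tcp_pos: [584.9, -149.8, 139.7]
tcp_rot: [2.227, 2.21, -0.003]
contact_force: [1.0, -8.7, -0.8]
gripper_width: 0.007
grip_force: 3.9
```

jog_arm([
  {"translation": [0,0.8,0],"angular": [0,0,0],"claw": 1},
  {"translation": [0,1.6,0],"angular": [0,0,0],"claw": 1},
])

```text
t: 16.03
tcp_pos: [584.9, -148.2, 139.7]
tcp_rot: [2.227, 2.21, -0.003]
contact_force: [0.9, -8.9, -1.3]
gripper_width: 0.009
grip_force: 3.9
```

jog_arm([
  {"translation": [0,1,0],"angular": [0,0,0],"claw": 1},
  {"translation": [0,2,0],"angular": [0,0,0],"claw": 1},
])

```text
t: 16.2
tcp_pos: [584.8, -146.3, 139.8]
tcp_rot: [2.228, 2.21, -0.003]
contact_force: [0.5, -8.8, 0.4]
gripper_width: 0.007
grip_force: 3.9
```

jog_arm([
  {"translation": [0,1,0],"angular": [0,0,0],"claw": 1},
  {"translation": [0,2,0],"angular": [0,0,0],"claw": 1},
])

```text
t: 16.37
tcp_pos: [584.8, -144.2, 139.8]
tcp_rot: [2.228, 2.21, -0.003]
contact_force: [0.8, -9.1, 0.4]
gripper_width: 0.006
grip_force: 3.8
```

jog_arm([
  {"translation": [0,1,0],"angular": [0,0,0],"claw": 1},
  {"translation": [0,2,0],"angular": [0,0,0],"claw": 1},
])

```text
t: 16.53
tcp_pos: [584.8, -142.1, 139.9]
tcp_rot: [2.228, 2.21, -0.003]
contact_force: [0.8, -9.1, 1.2]
gripper_width: 0.005
grip_force: 3.7
```

jog_arm([
  {"translation": [0,1,0],"angular": [0,0,0],"claw": 1},
  {"translation": [0,2,0],"angular": [0,0,0],"claw": 1},
])

```text
t: 16.7
tcp_pos: [584.8, -140.0, 139.9]
tcp_rot: [2.228, 2.21, -0.003]
contact_force: [0.7, -8.1, 2.0]
gripper_width: 0.007
grip_force: 3.6
```

jog_arm([
  {"translation": [0,1,0],"angular": [0,0,0],"claw": 1},
  {"translation": [0,2,0],"angular": [0,0,0],"claw": 1},
])

```text
t: 16.87
tcp_pos: [584.8, -137.9, 140.0]
tcp_rot: [2.228, 2.21, -0.003]
contact_force: [0.6, -8.8, 0.6]
gripper_width: 0.003
grip_force: 3.5
```

jog_arm([
  {"translation": [0,1,0],"angular": [0,0,0],"claw": 1},
  {"translation": [0,2,0],"angular": [0,0,0],"claw": 1},
])

```text
t: 17.03
tcp_pos: [584.6, -135.7, 140.0]
tcp_rot: [2.228, 2.21, -0.003]
contact_force: [0.1, -8.2, 1.7]
gripper_width: 0.001
grip_force: 3.5
```

jog_arm([
  {"translation": [0,1,0],"angular": [0,0,0],"claw": 1},
  {"translation": [0,2,0],"angular": [0,0,0],"claw": 1},
])

```text
t: 17.2
tcp_pos: [584.5, -133.7, 140.0]
tcp_rot: [2.228, 2.21, -0.003]
contact_force: [0.3, -8.5, 0.6]
gripper_width: 0.003
grip_force: 3.5
```

jog_arm([
  {"translation": [0,1,0],"angular": [0,0,0],"claw": 1},
  {"translation": [0,2,0],"angular": [0,0,0],"claw": 1},
])

```text
t: 17.37
tcp_pos: [584.5, -131.6, 140.0]
tcp_rot: [2.228, 2.21, -0.003]
contact_force: [0.4, -7.8, 2.6]
gripper_width: 0.007
grip_force: 3.5
```

jog_arm([
  {"translation": [0,1,0],"angular": [0,0,0],"claw": 1},
  {"translation": [0,2,0],"angular": [0,0,0],"claw": 1},
])

```text
t: 17.53
tcp_pos: [584.5, -129.6, 140.0]
tcp_rot: [2.228, 2.21, -0.003]
contact_force: [0.6, -7.7, 2.7]
gripper_width: 0.005
grip_force: 3.5
```

jog_arm([
  {"translation": [0,1,0],"angular": [0,0,0],"claw": 1},
  {"translation": [0,2,0],"angular": [0,0,0],"claw": 1},
])

```text
t: 17.7
tcp_pos: [584.5, -127.5, 140.1]
tcp_rot: [2.229, 2.21, -0.003]
contact_force: [0.5, -8.1, 1.4]
gripper_width: 0.005
grip_force: 3.4
```

jog_arm([
  {"translation": [0,1,0],"angular": [0,0,0],"claw": 1},
  {"translation": [0,2,0],"angular": [0,0,0],"claw": 1},
])

```text
t: 17.87
tcp_pos: [584.5, -125.5, 140.1]
tcp_rot: [2.229, 2.21, -0.003]
contact_force: [0.7, -7.7, 2.8]
gripper_width: 0.002
grip_force: 3.4
```

jog_arm([
  {"translation": [0,1,0],"angular": [0,0,0],"claw": 1},
  {"translation": [0,2,0],"angular": [0,0,0],"claw": 1},
])

```text
t: 18.03
tcp_pos: [584.5, -123.5, 140.1]
tcp_rot: [2.228, 2.21, -0.003]
contact_force: [0.0, -7.7, 3.1]
gripper_width: 0.006
grip_force: 3.7
```

Run:
```python
from h import *
for n in ['wrist','side']:
    c=cap(n); P,u,v=pts(c)
    m=(abs(P[:,0]-584)<5)&(P[:,1]>-140)&(P[:,1]<-25)&(P[:,2]>90)&(P[:,2]<112); Q=P[m]; 
    print(n,m.sum())
    for a in range(-140,-25,12):
        q=Q[(Q[:,1]>a)&(Q[:,1]<=a+12)]
        if len(q)>2: print(a+6,len(q),np.round(np.percentile(q[:,2],[20,50,80]),1))
im=cv2.cvtColor(c['img'],cv2.COLOR_RGB2BGR)[90:230,240:420]
cv2.imwrite('pics/side8.png',cv2.resize(im,None,fx=4,fy=4,interpolation=cv2.INTER_CUBIC))
```

```text
wrist 2110
-98 271 [ 99.3  99.9 100.5]
-86 338 [ 99.9 100.4 101. ]
-74 360 [100.5 101.1 101.6]
-62 381 [101.  101.5 102.1]
-50 392 [101.5 102.2 102.8]
-38 368 [102.2 102.8 103.4]
side 38
-134 16 [ 97.8 100.8 103.6]
-122 9 [ 97.2  98.6 101. ]
-110 5 [99.2 99.5 99.9]
-98 3 [ 99.4 100.  101.8]
-74 3 [101.8 101.9 102.5]
```

jog_arm([
  {"translation": [0,1,0],"angular": [0,0,0],"claw": 1},
])

```text
t: 18.22
tcp_pos: [584.6, -122.8, 140.2]
tcp_rot: [2.228, 2.21, -0.003]
contact_force: [-0.0, -9.3, 3.4]
gripper_width: 0.003
grip_force: 3.9
```

jog_arm([
  {"translation": [0,1,0],"angular": [0,0,0],"claw": 1},
])

```text
t: 18.3
tcp_pos: [584.6, -122.1, 140.3]
tcp_rot: [2.227, 2.21, -0.004]
contact_force: [-0.3, -9.1, 3.9]
gripper_width: 0.003
grip_force: 4.2
```

jog_arm([
  {"translation": [0,1,0],"angular": [0,0,0],"claw": 1},
])

```text
t: 18.38
tcp_pos: [584.7, -121.3, 140.4]
tcp_rot: [2.227, 2.21, -0.004]
contact_force: [-0.2, -9.3, 4.3]
gripper_width: 0.005
grip_force: 4.4
```

jog_arm([
  {"translation": [0,1,0],"angular": [0,0,0],"claw": 1},
])

```text
t: 18.47
tcp_pos: [584.7, -120.6, 140.5]
tcp_rot: [2.227, 2.21, -0.004]
contact_force: [-0.9, -11.3, 5.1]
gripper_width: 0.006
grip_force: 4.7
```

jog_arm([
  {"translation": [0,1,0],"angular": [0,0,0],"claw": 1},
])

```text
t: 18.55
tcp_pos: [584.8, -119.8, 140.6]
tcp_rot: [2.226, 2.21, -0.005]
contact_force: [-0.4, -11.4, 3.8]
gripper_width: 0.006
grip_force: 5.0
```

jog_arm([
  {"translation": [0,1,0],"angular": [0,0,0],"claw": 1},
])

```text
t: 18.63
tcp_pos: [584.9, -119.1, 140.7]
tcp_rot: [2.226, 2.209, -0.005]
contact_force: [-0.1, -10.8, 3.8]
gripper_width: 0.001
grip_force: 5.2
```

jog_arm([
  {"translation": [0,1,0],"angular": [0,0,0],"claw": 1},
])

```text
t: 18.72
tcp_pos: [584.9, -118.3, 140.8]
tcp_rot: [2.225, 2.209, -0.005]
contact_force: [-1.7, -12.0, 4.1]
gripper_width: 0.007
grip_force: 5.5
```

jog_arm([
  {"translation": [0,1,0],"angular": [0,0,0],"claw": 1},
])

```text
t: 18.8
tcp_pos: [585.0, -117.5, 140.9]
tcp_rot: [2.225, 2.209, -0.006]
contact_force: [-1.2, -12.4, 5.9]
gripper_width: 0.004
grip_force: 5.7
```

jog_arm([
  {"translation": [0,1,0],"angular": [0,0,0],"claw": 1},
])

```text
t: 18.88
tcp_pos: [585.2, -116.7, 141.0]
tcp_rot: [2.224, 2.209, -0.005]
contact_force: [-0.6, -12.2, 5.3]
gripper_width: 0.01
grip_force: 5.8
```

jog_arm([
  {"translation": [0,1,0],"angular": [0,0,0],"claw": 1},
])

```text
t: 18.97
tcp_pos: [585.3, -115.9, 141.1]
tcp_rot: [2.224, 2.208, -0.006]
contact_force: [-0.8, -13.2, 5.7]
gripper_width: 0.004
grip_force: 6.3
```

jog_arm([
  {"translation": [0,0.7,0],"angular": [0,0,0],"claw": 1},
  {"translation": [0,0.7,0],"angular": [0,0,0],"claw": 1},
  {"translation": [0,0.7,0],"angular": [0,0,0],"claw": 1},
])

```text
t: 19.22
tcp_pos: [585.5, -115.4, 141.3]
tcp_rot: [2.224, 2.208, -0.005]
contact_force: [-0.7, -12.5, 5.5]
gripper_width: 0.01
grip_force: 6.1
```

```bash
cat > bar.py <<'E'
from h import *
def bar():
    c=cap('wrist'); P,u,v=pts(c)
    m=(abs(P[:,0]-584)<5)&(P[:,1]>-140)&(P[:,1]<-28)&(P[:,2]>90)&(P[:,2]<112); Q=P[m]
    f=np.polyfit(Q[:,1],Q[:,2],1); r=Q[:,2]-np.polyval(f,Q[:,1]); Q=Q[abs(r)<2]; f=np.polyfit(Q[:,1],Q[:,2],1)
    print(len(Q),Q[:,1].min().round(),Q[:,1].max().round(),'slope',f[0],'ends -140,-28:',np.polyval(f,[-140.3,-28.3]))
    s=robot.get_state(); print(s['t'],s['tcp_pos'],s['contact_force'])
bar()
E
python3 bar.py
```

```text
1953 -100.0 -34.0 slope 0.05332006482829816 ends -140,-28: [ 97.35330258 103.32514984]
19.2667 [ 585.46391897 -115.34505287  141.22466976] [ -1.33207783 -12.97956569   5.79451172]
```

jog_arm([
  {"translation": [0,1,0],"angular": [0,0,0],"claw": 1},
  {"translation": [0,1,0],"angular": [0,0,0],"claw": 1},
])

```text
t: 19.43
tcp_pos: [585.6, -114.6, 141.4]
tcp_rot: [2.223, 2.208, -0.005]
contact_force: [-1.0, -13.0, 6.4]
gripper_width: 0.005
grip_force: 6.3
```

jog_arm([
  {"translation": [0,1,0],"angular": [0,0,0],"claw": 1},
  {"translation": [0,1,0],"angular": [0,0,0],"claw": 1},
])

```text
t: 19.6
tcp_pos: [585.8, -113.8, 141.5]
tcp_rot: [2.223, 2.207, -0.005]
contact_force: [-0.1, -14.5, 5.8]
gripper_width: 0.003
grip_force: 6.5
```

```bash
python3 bar.py
```

```text
1901 -100.0 -34.0 slope 0.054503706008219056 ends -140,-28: [ 97.24501429 103.34942936]
19.65 [ 585.79194709 -113.79169467  141.469257  ] [ -0.8628524  -13.18263044   5.74789926]
```

jog_arm([
  {"translation": [0,-4,0],"angular": [0,0,0],"claw": 1},
  {"translation": [0,-10,3],"angular": [0,0,0],"claw": 1},
  {"translation": [0,-14,20],"angular": [0,0,0],"claw": 1},
  {"translation": [0,-14,50],"angular": [0,0,0],"claw": 1},
  {"translation": [0,0,85],"angular": [0,0,0],"claw": 1},
])

```text
t: 20.07
tcp_pos: [581.5, -109.2, 222.6]
tcp_rot: [-2.228, -2.202, 0.005]
contact_force: [0.9, -0.4, 1.1]
gripper_width: 0.002
grip_force: 0.0
```

jog_arm([
  {"translation": [0,30,20],"angular": [0,0,0],"claw": 1},
  {"translation": [0,65,25],"angular": [0,0,0],"claw": 1},
  {"translation": [0,105,25],"angular": [0,0,0],"claw": 1},
  {"translation": [0,140,25],"angular": [0,0,0],"claw": 1},
  {"translation": [0,158,25],"angular": [0,0,0],"claw": 1},
])

```text
t: 20.48
tcp_pos: [581.3, 54.0, 249.0]
tcp_rot: [-2.223, -2.21, 0.001]
contact_force: [0.2, -0.2, -0.4]
gripper_width: 0.007
grip_force: 0.0
```

jog_arm([
  {"translation": [0,0,0],"angular": [0,0,0],"claw": 1},
  {"translation": [0,0,0],"angular": [0,0,0],"claw": 1},
  {"translation": [0,0,0],"angular": [0,0,0],"claw": 1},
])

```text
t: 20.73
tcp_pos: [583.2, 48.8, 249.2]
tcp_rot: [-2.229, -2.21, 0.003]
contact_force: [-0.0, -0.1, -0.4]
gripper_width: 0.004
grip_force: 0.0
```

Run:
```python
from h import *
for n in ['side','top']:
    c=cap(n); P,u,v=pts(c)
    m=(abs(P[:,0]-584)<25)&(P[:,1]>-200)&(P[:,1]<40)&(P[:,2]>120)&(P[:,2]<185); Q=P[m]
    for a in range(-200,40,20):
        q=Q[(Q[:,1]>a)&(Q[:,1]<=a+20)]
        if len(q)>2: print(n,a+10,len(q),np.round(np.percentile(q[:,2],[5,50,95]),1))
s=robot.get_state(); print(s['t'],s['tcp_pos'],s['tcp_rot'])
```

```text
side -90 24 [142.3 148.6 150.9]
side -10 12 [121.  126.1 131.3]
side 10 57 [131.6 151.3 171.7]
side 30 17 [164.4 168.3 172.7]
top -150 6 [120.2 121.  121.5]
top -130 40 [121.1 127.9 135.2]
top -110 38 [137.1 143.4 151.5]
top -90 23 [148.5 150.1 154.4]
top -10 5 [122.4 129.7 133.8]
20.8333 [583.74943952  47.77141448 249.4680467 ] [-2.23191836e+00 -2.20902464e+00  1.59791737e-03]
```

jog_arm([
  {"translation": [0,0,-28],"angular": [0,0,0],"claw": 1},
  {"translation": [0,0,-56],"angular": [0,0,0],"claw": 1},
  {"translation": [0,0,-84],"angular": [0,0,0],"claw": 1},
  {"translation": [0,0,-112],"angular": [0,0,0],"claw": 1},
  {"translation": [0,0,-112],"angular": [0,0,0],"claw": 1},
])

```text
t: 21.25
tcp_pos: [580.0, 47.6, 132.7]
tcp_rot: [-2.227, -2.202, 0.012]
contact_force: [-0.5, 1.1, -0.9]
gripper_width: 0.005
grip_force: 0.0
```

jog_arm([
  {"translation": [0,-3,0],"angular": [0,0,0],"claw": 1},
  {"translation": [0,-6,0],"angular": [0,0,0],"claw": 1},
  {"translation": [0,-9,0],"angular": [0,0,0],"claw": 1},
  {"translation": [0,-11,0],"angular": [0,0,0],"claw": 1},
  {"translation": [0,-12,0],"angular": [0,0,0],"claw": 1},
])

```text
t: 21.67
tcp_pos: [585.2, 35.9, 139.7]
tcp_rot: [2.23, 2.209, 0.003]
contact_force: [-0.2, -0.2, 0.0]
gripper_width: 0.003
grip_force: 0.0
```

jog_arm([
  {"translation": [0,-2,0.7],"angular": [0,0,0],"claw": 1},
  {"translation": [0,-4,1.4],"angular": [0,0,0],"claw": 1},
  {"translation": [0,-6,2],"angular": [0,0,0],"claw": 1},
  {"translation": [0,-8,3],"angular": [0,0,0],"claw": 1},
  {"translation": [0,-10,4],"angular": [0,0,0],"claw": 1},
])

```text
t: 22.08
tcp_pos: [584.5, 28.3, 142.8]
tcp_rot: [-2.231, -2.21, -0.005]
contact_force: [0.3, 6.2, 2.6]
gripper_width: 0.005
grip_force: 3.1
```

jog_arm([
  {"translation": [0,-2,0.6],"angular": [0,0,0],"claw": 1},
  {"translation": [0,-4,1.2],"angular": [0,0,0],"claw": 1},
  {"translation": [0,-6,1.6],"angular": [0,0,0],"claw": 1},
  {"translation": [0,-8,2],"angular": [0,0,0],"claw": 1},
  {"translation": [0,-10,2],"angular": [0,0,0],"claw": 1},
])

```text
t: 22.5
tcp_pos: [584.6, 18.2, 145.1]
tcp_rot: [-2.231, -2.211, -0.004]
contact_force: [0.0, 5.1, 3.7]
gripper_width: 0.005
grip_force: 2.6
```

jog_arm([
  {"translation": [0,-3,0],"angular": [0,0,0],"claw": 1},
  {"translation": [0,-6,0],"angular": [0,0,0],"claw": 1},
  {"translation": [0,-9,0],"angular": [0,0,0],"claw": 1},
  {"translation": [0,-12,0],"angular": [0,0,0],"claw": 1},
  {"translation": [0,-15,0],"angular": [0,0,0],"claw": 1},
])

```text
t: 22.92
tcp_pos: [584.4, 2.1, 144.6]
tcp_rot: [2.231, 2.212, 0.002]
contact_force: [-0.1, 4.3, 2.2]
gripper_width: 0.005
grip_force: 2.2
```

jog_arm([
  {"translation": [0,-2.5,-1],"angular": [0,0,0],"claw": 1},
  {"translation": [0,-5,-2],"angular": [0,0,0],"claw": 1},
  {"translation": [0,-7.5,-2.5],"angular": [0,0,0],"claw": 1},
  {"translation": [0,-10,-3],"angular": [0,0,0],"claw": 1},
  {"translation": [0,-12,-3.5],"angular": [0,0,0],"claw": 1},
])

```text
t: 23.33
tcp_pos: [584.3, -9.4, 141.0]
tcp_rot: [-2.231, -2.209, -0.003]
contact_force: [-0.4, 6.3, 7.7]
gripper_width: 0.01
grip_force: 4.5
```

jog_arm([
  {"translation": [0,-1.5,0],"angular": [0,0,0],"claw": 1},
  {"translation": [0,-3,0],"angular": [0,0,0],"claw": 1},
  {"translation": [0,-4.5,0],"angular": [0,0,0],"claw": 1},
  {"translation": [0,-6,0],"angular": [0,0,0],"claw": 1},
])

```text
t: 23.67
tcp_pos: [584.0, -15.2, 140.4]
tcp_rot: [-2.231, -2.209, -0.003]
contact_force: [0.9, 7.3, 0.9]
gripper_width: 0.005
grip_force: 4.4
```

jog_arm([
  {"translation": [0,-1.5,0],"angular": [0,0,0],"claw": 1},
  {"translation": [0,-3,0],"angular": [0,0,0],"claw": 1},
  {"translation": [0,-4.5,0],"angular": [0,0,0],"claw": 1},
])

```text
t: 23.92
tcp_pos: [583.8, -19.2, 139.6]
tcp_rot: [-2.23, -2.208, -0.003]
contact_force: [1.9, 8.8, -1.4]
gripper_width: 0.008
grip_force: 3.9
```

jog_arm([
  {"translation": [0,-1.5,0],"angular": [0,0,0],"claw": 1},
  {"translation": [0,-3,0],"angular": [0,0,0],"claw": 1},
])

```text
t: 24.08
tcp_pos: [583.4, -22.1, 139.5]
tcp_rot: [-2.23, -2.207, -0.002]
contact_force: [0.9, 8.1, -0.4]
gripper_width: 0.006
grip_force: 3.5
```

jog_arm([
  {"translation": [0,-1,0],"angular": [0,0,0],"claw": 1},
  {"translation": [0,-2,0],"angular": [0,0,0],"claw": 1},
  {"translation": [0,-3,0],"angular": [0,0,0],"claw": 1},
])

```text
t: 24.33
tcp_pos: [583.1, -25.3, 139.5]
tcp_rot: [-2.229, -2.207, -0.001]
contact_force: [-0.4, 6.9, -0.0]
gripper_width: 0.004
grip_force: 3.2
```

jog_arm([
  {"translation": [0,-1,0],"angular": [0,0,0],"claw": 1},
  {"translation": [0,-2,0],"angular": [0,0,0],"claw": 1},
  {"translation": [0,-3,0],"angular": [0,0,0],"claw": 1},
])

```text
t: 24.58
tcp_pos: [582.9, -27.8, 139.5]
tcp_rot: [-2.229, -2.206, -0.002]
contact_force: [0.2, 9.2, 0.3]
gripper_width: 0.005
grip_force: 4.2
```

jog_arm([
  {"translation": [0,-1,0],"angular": [0,0,0],"claw": 1},
  {"translation": [0,-2,0],"angular": [0,0,0],"claw": 1},
])

```text
t: 24.75
tcp_pos: [582.8, -29.1, 139.5]
tcp_rot: [-2.229, -2.205, -0.003]
contact_force: [1.0, 11.6, 1.3]
gripper_width: 0.004
grip_force: 4.7
```

```bash
sed -i 's/^bar()$//' bar.py
python3 - <<'E'
from h import *
c=cap('top');P,u,v=pts(c)
m=(abs(P[:,0]-584)<5)&(P[:,1]>-140)&(P[:,1]<-28)&(P[:,2]>90)&(P[:,2]<112);Q=P[m]
print(len(Q),np.round(Q[::max(1,len(Q)//12),1:],1).tolist())
E
```

```text
0 []
```

jog_arm([
  {"translation": [0.5,-0.7,0],"angular": [0,0,0],"claw": 1},
  {"translation": [0.5,-0.7,0],"angular": [0,0,0],"claw": 1},
])

```text
t: 24.97
tcp_pos: [582.8, -29.6, 139.4]
tcp_rot: [-2.228, -2.205, -0.002]
contact_force: [-0.5, 10.4, 1.7]
gripper_width: 0.003
grip_force: 4.6
```

jog_arm([
  {"translation": [0.5,-0.7,0],"angular": [0,0,0],"claw": 1},
  {"translation": [0.5,-0.7,0],"angular": [0,0,0],"claw": 1},
])

```text
t: 25.13
tcp_pos: [582.9, -30.0, 139.3]
tcp_rot: [-2.227, -2.204, -0.001]
contact_force: [0.4, 11.8, 1.3]
gripper_width: 0.005
grip_force: 4.8
```

jog_arm([
  {"translation": [0.5,-1,0],"angular": [0,0,0],"claw": 1},
  {"translation": [0.5,-1,0],"angular": [0,0,0],"claw": 1},
])

```text
t: 25.3
tcp_pos: [583.1, -31.1, 139.2]
tcp_rot: [-2.227, -2.204, -0.0]
contact_force: [-1.2, 10.9, 1.5]
gripper_width: 0.008
grip_force: 4.7
```

jog_arm([
  {"translation": [0.5,-1,0],"angular": [0,0,0],"claw": 1},
  {"translation": [0.5,-1,0],"angular": [0,0,0],"claw": 1},
])

```text
t: 25.47
tcp_pos: [583.3, -32.2, 139.2]
tcp_rot: [-2.226, -2.204, 0.001]
contact_force: [-2.3, 10.7, 2.4]
gripper_width: 0.002
grip_force: 4.5
```

Run:
```python
from h import *
c=cap('side'); im=cv2.cvtColor(c['img'],cv2.COLOR_RGB2BGR)[90:230,260:400]
cv2.imwrite('pics/side9.png',cv2.resize(im,None,fx=4,fy=4,interpolation=cv2.INTER_CUBIC))
P,u,v=pts(c)
m=(abs(P[:,0]-584)<14)&(P[:,1]>-150)&(P[:,1]<0)&(P[:,2]>85)&(P[:,2]<155); Q=P[m]
for a in range(-150,0,10):
    q=Q[(Q[:,1]>a)&(Q[:,1]<=a+10)]
    if len(q)>2: print(a+5,len(q),np.round(np.percentile(q[:,2],[5,50,95]),1))
```

```text
-145 8 [ 90.7 103.1 112.8]
-135 3 [88.5 93.6 96.8]
-85 3 [94.3 97.5 99.1]
-75 3 [ 99.1  99.9 101.4]
-35 16 [ 86.8 126.3 128.9]
-25 65 [113.8 138.6 152.7]
-15 50 [ 95.6 110.8 118.4]
-5 28 [ 89.2 107.  115. ]
```

View pics/side9.png

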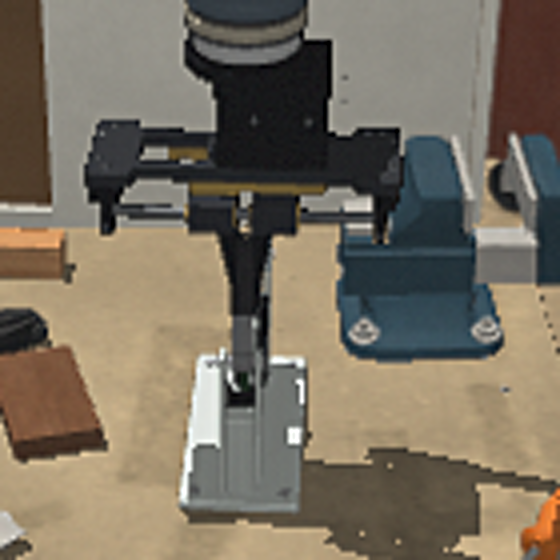

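jog_arm([
  {"translation": [0,-1,0],"angular": [0,0,0],"claw": 1},
  {"translation": [0,-2,0],"angular": [0,0,0],"claw": 1},
])

```text
t: 25.68
tcp_pos: [583.5, -34.0, 139.3]
tcp_rot: [-2.226, -2.204, -0.0]
contact_force: [-2.1, 10.7, 2.3]
gripper_width: 0.008
grip_force: 4.7
```

jog_arm([
  {"translation": [0,-1,0],"angular": [0,0,0],"claw": 1},
  {"translation": [0,-2,0],"angular": [0,0,0],"claw": 1},
])

```text
t: 25.85
tcp_pos: [583.7, -36.2, 139.4]
tcp_rot: [-2.227, -2.204, -0.0]
contact_force: [-2.0, 10.5, 2.5]
gripper_width: 0.004
grip_force: 4.6
```

jog_arm([
  {"translation": [0,-1,0],"angular": [0,0,0],"claw": 1},
  {"translation": [0,-2,0],"angular": [0,0,0],"claw": 1},
])

```text
t: 26.02
tcp_pos: [583.9, -38.3, 139.5]
tcp_rot: [-2.227, -2.204, -0.001]
contact_force: [-1.4, 11.3, 3.3]
gripper_width: -0.001
grip_force: 4.7
```

jog_arm([
  {"translation": [0,-1,0],"angular": [0,0,0],"claw": 1},
  {"translation": [0,-2,0],"angular": [0,0,0],"claw": 1},
])

```text
t: 26.18
tcp_pos: [584.0, -40.3, 139.6]
tcp_rot: [-2.227, -2.205, -0.001]
contact_force: [-0.7, 10.7, 3.1]
gripper_width: 0.003
grip_force: 4.5
```

jog_arm([
  {"translation": [0,-1,0],"angular": [0,0,0],"claw": 1},
  {"translation": [0,-2,0],"angular": [0,0,0],"claw": 1},
])

```text
t: 26.35
tcp_pos: [584.1, -42.5, 139.6]
tcp_rot: [-2.227, -2.205, -0.001]
contact_force: [-1.0, 11.2, 3.4]
gripper_width: 0.009
grip_force: 4.7
```

jog_arm([
  {"translation": [0,-1,0],"angular": [0,0,0],"claw": 1},
  {"translation": [0,-2,0],"angular": [0,0,0],"claw": 1},
])

```text
t: 26.52
tcp_pos: [584.1, -44.5, 139.7]
tcp_rot: [-2.228, -2.205, -0.001]
contact_force: [-0.9, 9.8, 3.8]
gripper_width: 0.003
grip_force: 4.5
```

jog_arm([
  {"translation": [0,-1,0],"angular": [0,0,0],"claw": 1},
])

```text
t: 26.6
tcp_pos: [584.2, -45.7, 139.7]
tcp_rot: [-2.228, -2.205, -0.001]
contact_force: [-1.4, 9.9, 3.5]
gripper_width: 0.005
grip_force: 4.5
```

jog_arm([
  {"translation": [0,-1,0],"angular": [0,0,0],"claw": 1},
])

```text
t: 26.68
tcp_pos: [584.2, -46.7, 139.8]
tcp_rot: [-2.228, -2.205, -0.001]
contact_force: [-0.4, 9.6, 3.7]
gripper_width: 0.003
grip_force: 4.4
```

jog_arm([
  {"translation": [0,-1,0],"angular": [0,0,0],"claw": 1},
])

```text
t: 26.77
tcp_pos: [584.2, -47.6, 139.8]
tcp_rot: [-2.228, -2.205, -0.001]
contact_force: [-1.1, 9.9, 3.9]
gripper_width: 0.005
grip_force: 4.7
```

jog_arm([
  {"translation": [0,-1,0],"angular": [0,0,0],"claw": 1},
])

```text
t: 26.85
tcp_pos: [584.2, -48.4, 139.8]
tcp_rot: [-2.228, -2.205, -0.002]
contact_force: [-1.2, 10.3, 5.0]
gripper_width: 0.004
grip_force: 5.1
```

jog_arm([
  {"translation": [0,-1,0],"angular": [0,0,0],"claw": 1},
])

```text
t: 26.93
tcp_pos: [584.2, -49.2, 139.9]
tcp_rot: [-2.228, -2.204, -0.002]
contact_force: [-0.6, 11.6, 4.3]
gripper_width: 0.002
grip_force: 5.3
```

jog_arm([
  {"translation": [0,-1,0],"angular": [0,0,0],"claw": 1},
])

```text
t: 27.02
tcp_pos: [584.2, -50.0, 139.9]
tcp_rot: [-2.228, -2.204, -0.002]
contact_force: [-0.9, 12.1, 5.0]
gripper_width: 0.005
grip_force: 5.7
```

jog_arm([
  {"translation": [0,-1,0],"angular": [0,0,0],"claw": 1},
])

```text
t: 27.1
tcp_pos: [584.2, -50.7, 139.9]
tcp_rot: [-2.227, -2.204, -0.003]
contact_force: [-0.9, 13.6, 5.5]
gripper_width: 0.009
grip_force: 5.9
```

jog_arm([
  {"translation": [0,-1,0],"angular": [0,0,0],"claw": 1},
])

```text
t: 27.18
tcp_pos: [584.2, -51.5, 140.0]
tcp_rot: [-2.227, -2.204, -0.003]
contact_force: [-1.0, 12.9, 6.8]
gripper_width: 0.002
grip_force: 6.2
```

jog_arm([
  {"translation": [0,-0.7,0],"angular": [0,0,0],"claw": 1},
])

```text
t: 27.27
tcp_pos: [584.2, -52.0, 140.0]
tcp_rot: [-2.227, -2.203, -0.004]
contact_force: [-0.3, 14.3, 5.2]
gripper_width: 0.004
grip_force: 6.3
```

jog_arm([
  {"translation": [0,-0.7,0],"angular": [0,0,0],"claw": 1},
  {"translation": [0,-0.7,0],"angular": [0,0,0],"claw": 1},
])

```text
t: 27.43
tcp_pos: [584.1, -52.7, 140.1]
tcp_rot: [-2.227, -2.203, -0.004]
contact_force: [-1.1, 13.9, 5.2]
gripper_width: 0.002
grip_force: 6.3
```

jog_arm([
  {"translation": [0,4,0],"angular": [0,0,0],"claw": 1},
  {"translation": [0,10,3],"angular": [0,0,0],"claw": 1},
  {"translation": [0,14,20],"angular": [0,0,0],"claw": 1},
  {"translation": [0,14,50],"angular": [0,0,0],"claw": 1},
  {"translation": [0,0,85],"angular": [0,0,0],"claw": 1},
])

```text
t: 27.85
tcp_pos: [584.0, -55.3, 224.0]
tcp_rot: [-2.225, -2.21, 0.006]
contact_force: [1.0, 0.2, -0.9]
gripper_width: 0.004
grip_force: 0.0
```

jog_arm([
  {"translation": [-25,-20,30],"angular": [0,0,0],"claw": 1},
  {"translation": [-50,-45,60],"angular": [0,0,0],"claw": 1},
  {"translation": [-75,-75,80],"angular": [0,0,0],"claw": 1},
  {"translation": [-75,-95,100],"angular": [0,0,0],"claw": 1},
  {"translation": [-75,-95,100],"angular": [0,0,0],"claw": 1},
])

```text
t: 28.27
tcp_pos: [512.1, -158.2, 330.5]
tcp_rot: [2.228, 2.197, -0.002]
contact_force: [1.0, 0.3, 1.0]
gripper_width: 0.01
grip_force: 0.0
```

jog_arm([
  {"translation": [0,0,0],"angular": [0,0,0],"claw": 1},
  {"translation": [0,0,0],"angular": [0,0,0],"claw": 1},
  {"translation": [0,0,0],"angular": [0,0,0],"claw": 1},
  {"translation": [0,0,0],"angular": [0,0,0],"claw": 1},
])

```text
t: 28.6
tcp_pos: [510.8, -150.6, 324.0]
tcp_rot: [-2.228, -2.211, 0.002]
contact_force: [0.5, -0.2, -0.0]
gripper_width: 0.002
grip_force: 0.0
```

Run:
```python
from h import *
s=robot.get_state(); print(s['t'],s['tcp_pos'],s['contact_force'])
c=cap('wrist'); P,u,v=pts(c)
Q=P[(abs(P[:,0]-584)<12)&(P[:,1]>-200)&(P[:,1]<40)&(P[:,2]>85)&(P[:,2]<190)]
for a in range(-200,40,10):
    q=Q[(Q[:,1]>a)&(Q[:,1]<=a+10)]
    if len(q)>2: print(a+5,len(q),np.round(np.percentile(q[:,2],[5,50,95]),1))
im=cv2.cvtColor(c['img'],cv2.COLOR_RGB2BGR)[0:230,250:450]
cv2.imwrite('pics/w10.png',cv2.resize(im,None,fx=2.6,fy=2.6,interpolation=cv2.INTER_CUBIC))
```

```text
28.6 [ 510.75753336 -150.55567911  323.9527947 ] [ 0.51102541 -0.15687523 -0.00735344]
-165 44 [ 93.1 113.8 115.4]
-155 182 [107.2 113.1 115.3]
-145 142 [ 97.5 115.4 119.5]
-135 171 [ 94.9 121.4 126.2]
-125 187 [ 94.9 128.  132.6]
-115 211 [ 95.5 134.7 139.5]
-105 231 [ 96.3 141.3 146.1]
-95 272 [ 95.3 148.7 150.9]
-85 126 [93.  97.6 99. ]
-75 266 [ 96.  148.5 150.4]
-65 256 [ 95.6 141.1 146.3]
-55 218 [ 96.5 134.5 140.7]
-45 208 [ 94.  128.3 133.1]
-35 186 [ 96.1 122.2 126.6]
-25 163 [102.5 116.6 120.4]
-15 240 [103.3 113.2 115.3]
-5 67 [ 93.5 113.4 115.6]
```

View pics/w10.png

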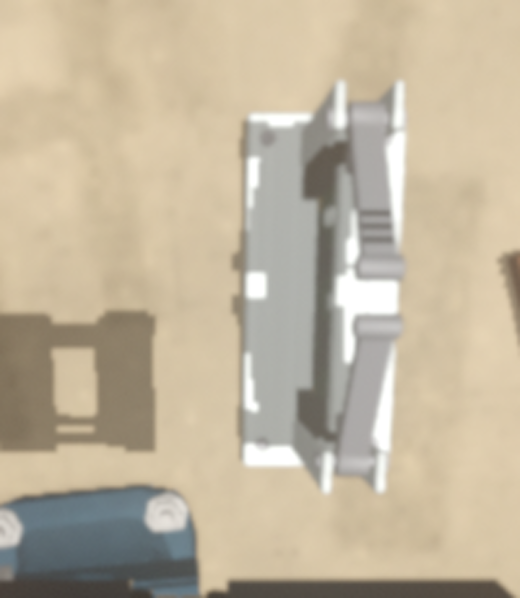

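Run:
```python
from bench import robot
print(robot.sign_off())
```

```text
the job is handed in; nothing more can be done
None
```

The card is in the rack and both levers are swung over it. I pushed each one until the force climbed to about 14 N at its stop. The last picture shows the levers symmetric over the bar. The job is handed in at about 29 s of the 72 s allowed; sign-off returned no verdict.

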